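# Find the proud rest pin in a board test fixture and set it level

### The job

One of the six brass board-rest pins in the test fixture stands a few millimetres proud, so boards rock on it. Take the setting tool out of its block, touch its foot lightly on the pins to find the high one, press that pin down with the tool until it is level with the other five - no lower, and without pushing any of those five down - then put the tool back upright in its block, fully home. Leave the other things on the bench where they are.

Things in the scene. Friction and masses are not known exactly. Their poses are not given: they have to be found in the camera images.
- fixture: board test fixture, fixed to the bench: low grey box, 180 mm in x by 240 mm in y, its aluminium rim's top 60 mm above the bench. Origin: centre of its underside, z up. On the brown plate inside stand six like brass board-rest pins (two rows of three), two low banks of fine spring contacts, and two thin pointed tooling pins that reach 10 mm above the rest pins' level
- setter: setting tool, used as feeler and press: 126 mm long, 0.09 to 0.18 kg. From the working end up: round steel stem 8 mm across, 50 mm long, with flat foot; round flange 32 mm across, 6 mm thick; black square handle 22 x 22 mm, 70 mm long. Origin: centre of the foot; z up the tool (handle z = 56 to 126 mm), x and y square to the handle's flats. At first upright in its block, foot 10 mm above the bench
- stand: aluminium block that holds the setting tool, fixed to the bench: 70 mm in x by 50 mm in y, 60 mm high, with an upright round hole 12 mm across and 54 mm deep in the middle of its top; the tool's flange rests on the top. Four driver bits stand 10 mm out of its top, 26 mm in x and 14 mm in y from the middle. Origin: centre of its underside; z up
- place1 (a point): on the axis of rest pin 1, 70 mm above the bench, at x = -45, y = -75 mm in the fixture's frame. A rest pin is upright, round, flat-topped, 12 mm across. Five tops share one level, somewhere from 67 to 73 mm above the bench (it differs each time); the high one stands 3.5 to 5.5 mm above that. This point marks none of those heights
- place2 (a point): on the axis of rest pin 2, 70 mm above the bench, at x = -45, y = 0 mm in the fixture's frame. A rest pin is upright, round, flat-topped, 12 mm across. Five tops share one level, somewhere from 67 to 73 mm above the bench (it differs each time); the high one stands 3.5 to 5.5 mm above that. This point marks none of those heights
- place3 (a point): on the axis of rest pin 3, 70 mm above the bench, at x = -45, y = 75 mm in the fixture's frame. A rest pin is upright, round, flat-topped, 12 mm across. Five tops share one level, somewhere from 67 to 73 mm above the bench (it differs each time); the high one stands 3.5 to 5.5 mm above that. This point marks none of those heights
- place4 (a point): on the axis of rest pin 4, 70 mm above the bench, at x = 45, y = -75 mm in the fixture's frame. A rest pin is upright, round, flat-topped, 12 mm across. Five tops share one level, somewhere from 67 to 73 mm above the bench (it differs each time); the high one stands 3.5 to 5.5 mm above that. This point marks none of those heights
- place5 (a point): on the axis of rest pin 5, 70 mm above the bench, at x = 45, y = 0 mm in the fixture's frame. A rest pin is upright, round, flat-topped, 12 mm across. Five tops share one level, somewhere from 67 to 73 mm above the bench (it differs each time); the high one stands 3.5 to 5.5 mm above that. This point marks none of those heights
- place6 (a point): on the axis of rest pin 6, 70 mm above the bench, at x = 45, y = 75 mm in the fixture's frame. A rest pin is upright, round, flat-topped, 12 mm across. Five tops share one level, somewhere from 67 to 73 mm above the bench (it differs each time); the high one stands 3.5 to 5.5 mm above that. This point marks none of those heights
- pin_a (a joint): how far the top of one of the six rest pins stands above the common level (m): 0 level, positive proud, negative sunk. Which place it sits in differs each time and is not told. The pins are press fits without a stop: a push of up to 14 N leaves them, above about 15 N they slide down (so a level pin can be sunk) and stay where they are left
- pin_b (a joint): how far the top of one of the six rest pins stands above the common level (m): 0 level, positive proud, negative sunk. Which place it sits in differs each time and is not told. The pins are press fits without a stop: a push of up to 14 N leaves them, above about 15 N they slide down (so a level pin can be sunk) and stay where they are left
- pin_c (a joint): how far the top of one of the six rest pins stands above the common level (m): 0 level, positive proud, negative sunk. Which place it sits in differs each time and is not told. The pins are press fits without a stop: a push of up to 14 N leaves them, above about 15 N they slide down (so a level pin can be sunk) and stay where they are left
- pin_d (a joint): how far the top of one of the six rest pins stands above the common level (m): 0 level, positive proud, negative sunk. Which place it sits in differs each time and is not told. The pins are press fits without a stop: a push of up to 14 N leaves them, above about 15 N they slide down (so a level pin can be sunk) and stay where they are left
- pin_e (a joint): how far the top of one of the six rest pins stands above the common level (m): 0 level, positive proud, negative sunk. Which place it sits in differs each time and is not told. The pins are press fits without a stop: a push of up to 14 N leaves them, above about 15 N they slide down (so a level pin can be sunk) and stay where they are left
- pin_f (a joint): how far the top of one of the six rest pins stands above the common level (m): 0 level, positive proud, negative sunk. Which place it sits in differs each time and is not told. The pins are press fits without a stop: a push of up to 14 N leaves them, above about 15 N they slide down (so a level pin can be sunk) and stay where they are left
- board: circuit board lying flat, 100 x 160 mm, up to 16 mm high; bystander. Origin: centre of its underside
- screwdriver: black-handled screwdriver lying on the bench, 200 mm long, 26 mm thick; bystander. Origin: centre of its underside
- flux: small capped bottle, 36 mm across, 95 mm high; bystander. Origin: centre of its underside
- solder: reel standing on its flange, 60 mm across, 40 mm high; bystander. Origin: centre of its underside
- dish: small steel dish, 70 mm across, 22 mm high; bystander. Origin: centre of its underside
- cutters: side cutters lying flat, about 125 mm long along x and 56 mm wide, 12 mm high; bystander. Origin: centre of its underside
Mind the look-alikes: they are no part of the job. What is shaped like the setter but pink or red is not meant.

How it is judged:
By the outcome, as a careful person would: the job done as asked, in the order asked, and still so for the second after the job is handed in, with the robot touching nothing.
It also fails if it takes over 72 s, if anything falls off the work surface, if the arm or the gripper's body presses on something with over 40 N, if the wrist force passes 120 N, or if a joint passes its speed limit or range.

### The arm

A 6-joint arm with a two-finger parallel gripper is mounted at the origin on the work surface. World frame = base frame: x ahead of the robot, y to its left, z up, the work surface at z = 0. Lengths are in m, angles in rad, forces in N, time in s.
With the tool pointing down it reaches from about 0.4 to 0.825 m from the base axis. Payload 7 kg.
Tool frame: the origin (TCP) lies midway between the tips of the shut fingers; the grasp point (between the pads) lies 19 mm behind it; z points along the fingers, x is the direction in which the jaws open and shut, and the axes are right-handed (so a half turn about z gives the same grasp; the last joint's range is limited). The gripper opens to 88 mm and grips with 3 to 60 N. Pads are 19 mm wide; open, the fingers measure 130 mm over their backs; the gripper's body (78 mm by 193 mm) begins 47 mm behind the grasp point.
Start: joints at [1.531, 0.359, 0.012, 0, -1.224, -0.288], TCP at [0.217, 0.639, 0.194] pointing down, gripper open.
Joint ranges: [-3.07, 3.07], [-1.43, 2.12], [-1.02, 1.25], [-3.03, 1.67], [-3.05, -0], [-3.03, 3.03]. Speed limits (rad/s): [2.39, 2.39, 3.01, 3.14, 3.14, 3.14].

### API

Orientations are given as [roll, pitch, yaw] about the fixed x, y, z axes, in that order (R = Rz(yaw) Ry(pitch) Rx(roll)).
In Python, from station import status, eyes, workorder gives the robot as it stands.
- The arm moves only by the shell command python3 -m jog 'ROWS' [OPENING] [FORCE]. ROWS is JSON, a list of rows, each a list of 6 numbers: the shift along the world's x, y, z in mm, then the turn, a rotation vector about the world's x, y, z in rad. A call has 1 to 12 rows; each row shifts and turns the pose as measured when the row begins; what a row does not reach is not made up. A row lasts 1/10 s, in which the tool goes at most 50 mm and 8.59 degrees, less where a joint would pass 70% of its speed; a pose out of reach is approached as far as the arm can. A call with a gripper value outside its range is refused whole. OPENING is the opening, from 0 (shut) to 1 (fully open), set as the call begins (- or left out, the last holds). The fingers move at their own pace and stop on an object; FORCE is the grip in N (left out, the last holds). Time passes only in rows, so rows that do not move let the fingers close. It gives the time, the measured TCP pose, the force and the opening at its end, in the units of the state.
- status.get_state(): the state, without advancing time (a new reading comes with each control period).
- eyes.grab_frame(name): name is "side" or "top" or "wrist"; returns the picture (384x512x3 uint8, blue, green, red); there is no depth.
- eyes.calibration(name): a dict with "camera_matrix" (3x3 intrinsics, pixels), "cam_to_world" (4x4, takes a point from camera to world coordinates); the wrist camera has in their place "hand_eye" (4x4, takes a point from camera to tool coordinates, whose origin is the TCP and whose axes are the tool frame's). Camera axes: x right, y up, looking along -z (the intrinsics and any distortion apply to the point x, -y, -z); pixel columns grow to the right and rows downward; lengths in m; the calibration is good to about 2 mm. The wrist camera is an equidistant fisheye: a pixel r from the principal point sees the ray r / f radians off the axis. A picture is of the moment at which its call begins: read the wrist's pose just before it. calibration takes no time and is no camera call.
- workorder.job_done(): hands the job in, once; it reports no verdict.
The state is a dict: "t": time; "q": joint angles; "qd": joint speeds; "joint_efforts": joint torques, N m; "eef_pos": TCP position; "ee_rot": TCP orientation; "force": force on the tool from outside, world axes, zero at the start; "moment": the same for the moment, N m; "width": finger opening in m.
Only numpy, scipy, OpenCV 4.12 (cv2) and the standard library are available. Lean on these libraries where they do the work, as an engineer would, in place of code of your own. Each camera call takes 0.05 s, during which the arm holds its last target. There are 200 camera calls.

## Working session

There is one attempt and no reset: what is moved stays moved. The work goes in short steps, Python scripts to look and compute and a shell command to move; the robot and the scene stay as the last step left them, time stands still between calls to the robot, and variables do not carry over. Pictures are saved under pics/ and viewed, about 8 in all and at most 12, crops included, and the job is handed in when it is done.

```bash
mkdir -p pics
cat > h.py <<'E'
import numpy as np, cv2
from station import status, eyes, workorder
from scipy.spatial.transform import Rotation as R
def cal(n):
    c=eyes.calibration(n); return c
def project(n,p,state=None):
    c=cal(n); K=np.array(c['camera_matrix']); p=np.atleast_2d(p).astype(float)
    if 'cam_to_world' in c: T=np.array(c['cam_to_world'])
    else: T=pose(state or status.get_state())@np.array(c['hand_eye'])
    q=(p-T[:3,3])@T[:3,:3]; q=q*[1,-1,-1]
    if 'cam_to_world' in c:
        return cv2.projectPoints(q,np.zeros(3),np.zeros(3),K,np.array(c.get('distortion',np.zeros(5)),float))[0][:,0]
    return cv2.fisheye.distortPoints((q[:,:2]/q[:,2:])[None],K,np.zeros(4))[0]
def pose(s):
    T=np.eye(4); T[:3,:3]=R.from_euler('xyz',s['ee_rot']).as_matrix(); T[:3,3]=s['eef_pos']; return T
def ray(n,uv,z,state=None):
    "pixels -> world points on height z"
    c=cal(n); K=np.array(c['camera_matrix']); uv=np.atleast_2d(uv).astype(float)[None]
    if 'cam_to_world' in c:
        T=np.array(c['cam_to_world']); d=cv2.undistortPoints(uv,K,np.array(c.get('distortion',np.zeros(5)),float)).reshape(-1,2)
    else:
        T=pose(state or status.get_state())@np.array(c['hand_eye']); d=cv2.fisheye.undistortPoints(uv,K,np.zeros(4)).reshape(-1,2)
    d=np.c_[d[:,0],-d[:,1],-np.ones(len(d))]@T[:3,:3].T
    return T[:3,3]+d*((z-T[2,3])/d[:,2])[:,None]
E
python3 - <<'E'
from h import *
s=status.get_state(); print({k:np.round(v,3) for k,v in s.items()})
for n in('top','side','wrist'): print(n,{k:np.round(v,3).tolist() if not isinstance(v,str) else v for k,v in cal(n).items()})
a=eyes.grab_frame('top');b=eyes.grab_frame('side')
cv2.imwrite('pics/top.png',cv2.resize(a,(800,600),interpolation=cv2.INTER_CUBIC));cv2.imwrite('pics/side.png',cv2.resize(b,(800,600),interpolation=cv2.INTER_CUBIC))
cv2.imwrite('top_raw.png',a);cv2.imwrite('side_raw.png',b)
E
```

```text
{'t': np.float64(0.0), 'q': array([ 1.531,  0.359,  0.011, -0.   , -1.224, -0.288]), 'qd': array([ 0.001,  0.001, -0.   , -0.001, -0.001, -0.001]), 'joint_efforts': array([-1.0000e-03, -5.8272e+01,  2.9304e+01,  6.9970e+00,  7.0000e-03,
       -0.0000e+00]), 'eef_pos': array([0.217, 0.639, 0.193]), 'ee_rot': array([-3.141e+00, -2.000e-03, -1.899e+00]), 'force': array([ 0.406, -0.181,  0.27 ]), 'moment': array([-0.003, -0.019,  0.025]), 'width': np.float64(0.088)}
top {'camera_matrix': [[411.354, 0.0, 257.119], [0.0, 411.354, 190.119], [0.0, 0.0, 1.0]], 'cam_to_world': [[-0.026, 0.982, -0.185, 0.38], [-1.0, -0.023, 0.017, -0.005], [0.012, 0.185, 0.983, 1.195], [0.0, 0.0, 0.0, 1.0]]}
side {'camera_matrix': [[421.675, 0.0, 250.291], [0.0, 421.675, 196.313], [0.0, 0.0, 1.0]], 'cam_to_world': [[0.847, 0.353, -0.398, 0.121], [-0.531, 0.547, -0.647, -0.748], [-0.01, 0.759, 0.651, 0.799], [0.0, 0.0, 0.0, 1.0]]}
wrist {'camera_matrix': [[297.319, 0.0, 261.624], [0.0, 297.319, 195.771], [0.0, 0.0, 1.0]], 'hand_eye': [[1.0, -0.0, 0.001, -0.001], [-0.0, -0.969, -0.246, -0.066], [0.001, 0.246, -0.969, -0.191], [0.0, 0.0, 0.0, 1.0]]}
```

View pics/top.png

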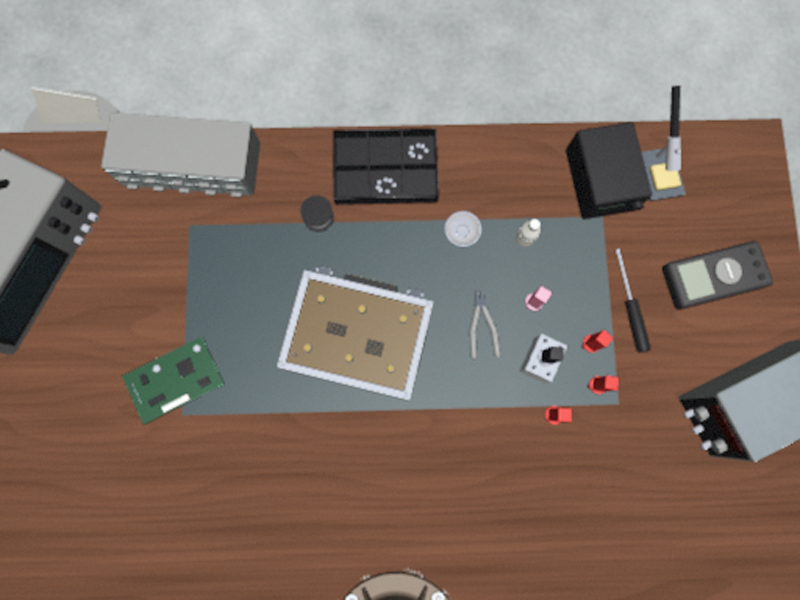

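View pics/side.png

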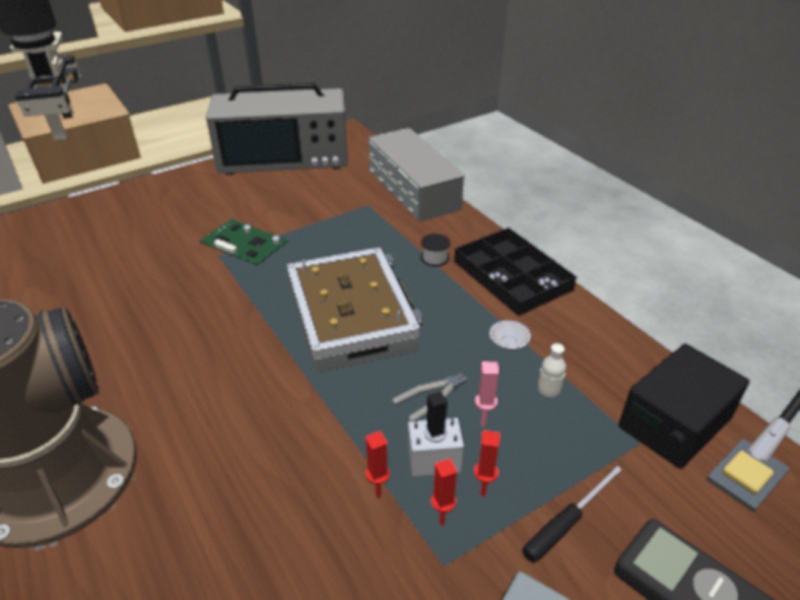

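The black tool stands in the block at top view (552,354), block at about (545,357). The look-alikes are red ones at (597,341), (604,384), (558,415) and a pink one at (538,298). Only the black-handled one in the aluminium block fits. The fixture is at about (355,335). Next I'll check an enlarged crop and get coordinates.

Run:
```python
from h import *
a=cv2.imread('top_raw.png')
# fixture crop x170-285,y165-260 ; stand crop x325-405,y175-275
f=cv2.resize(a[168:260,172:284],None,fx=4,fy=4,interpolation=cv2.INTER_CUBIC)
g=cv2.resize(a[200:260,322:372],None,fx=6.1333,fy=6.1333,interpolation=cv2.INTER_CUBIC)[:368]
cv2.imwrite('pics/crop.png',np.hstack([f,g]));print(f.shape,g.shape)
s=800/512
c=ray('top',np.array([(306,271),(433,301),(409,398),(278,366)])/s,.06);print(c.round(4).tolist(),c.mean(0).round(4))
print(np.linalg.norm(np.roll(c,-1,0)-c,axis=1).round(3))
print('stand',ray('top',np.array([(545,357)])/s,.06).round(3),'handle top',ray('top',np.array([(552,354)])/s,.136).round(3))
```

```text
(368, 448, 3) (368, 307, 3)
[[0.6452, 0.1469, 0.06], [0.5847, -0.0808, 0.06], [0.4137, -0.033, 0.06], [0.4751, 0.1957, 0.06]] [0.5297 0.0572 0.06  ]
[0.236 0.178 0.237 0.177]
stand [[ 0.479 -0.276  0.06 ]] handle top [[ 0.477 -0.27   0.136]]
```

View pics/crop.png

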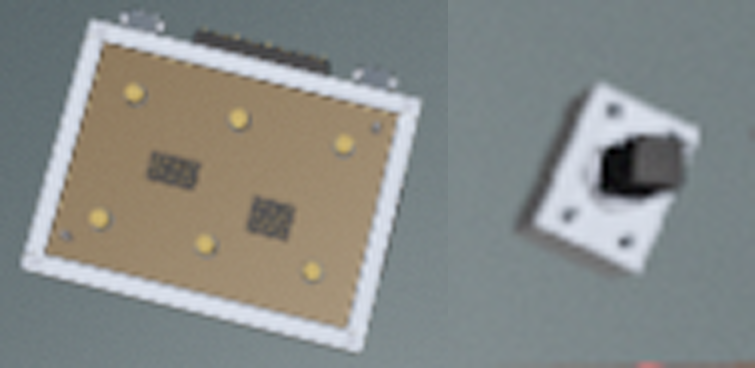

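The crop confirms it: a square black handle in the aluminium block with four bits, and six brass pins in the fixture at crop (134,93), (238,119), (344,144), (98,218), (205,244), (312,271).

```bash
cat > fit.py <<'E'
from h import *
def rigid(A,B):
    a,b=A.mean(0),B.mean(0);U,S,Vt=np.linalg.svd((A-a).T@(B-b));D=np.diag([1,np.sign(np.linalg.det(U@Vt))]);Q=(U@D@Vt).T
    return b-Q@a, np.arctan2(Q[1,0],Q[0,0]), np.linalg.norm((A-a)@Q.T+b-B,axis=1)
E
python3 - <<'E'
from fit import *
px=np.array([(312,271),(205,244),(98,218),(344,144),(238,119),(134,93)])/4+[171.6,167.6]
P=np.array([(-45,-75),(-45,0),(-45,75),(45,-75),(45,0),(45,75)])/1000
W=ray('top',px,.071)[:,:2]; print(W.round(4).tolist()); print('fixture',rigid(P,W))
sp=(np.array([(600,83),(696,132),(640,272),(532,222)])-[448,0])/6.1333+[322-.4,199.6]
S=ray('top',sp,.06)[:,:2]; C=np.array([(35,25),(35,-25),(-35,-25),(-35,25)])/1000
print('stand',rigid(C,S))
s=800/512
for n,p in dict(r1=(592,349),r2=(598,390),r3=(551,421),pink=(530,305),cut=(483,320)).items(): print(n,ray('top',np.array([p])/s,.0).round(3))
E
```

```text
[[0.4663, -0.001], [0.4865, 0.0716], [0.5061, 0.1445], [0.5532, -0.0251], [0.5725, 0.0479], [0.5925, 0.1197]]
fixture (array([0.52949698, 0.05957898]), np.float64(-0.26816994115830384), array([0.00021498, 0.00037958, 0.00064417, 0.00045132, 0.00047038,
       0.00042201]))
stand (array([ 0.47942006, -0.27679722]), np.float64(-0.480468434384888), array([0.00108958, 0.00115725, 0.00145819, 0.00136777]))
r1 [[ 0.497 -0.379  0.   ]]
r2 [[ 0.421 -0.384  0.   ]]
r3 [[ 0.367 -0.293  0.   ]]
pink [[ 0.584 -0.268  0.   ]]
cut [[ 0.557 -0.178  0.   ]]
```

```bash
python3 -m jog '[[25,-38,15,0,0,0],[25,-40,12,0,0,0],[25,-40,0,0,0,-0.1],[25,-40,0,0,0,-0.1],[25,-40,0,0,0,-0.1],[25,-40,0,0,0,-0.1],[25,-40,0,0,0,-0.1],[25,-40,0,0,0,-0.1],[15,-45,0,0,0,-0.1],[5,-48,0,0,0,-0.1],[5,-48,0,0,0,-0.1],[5,-48,0,0,0,-0.1]]' 1 40
```

```text
t: 1.3
eef_pos: [0.4491, 0.1149, 0.2139]
ee_rot: [-3.14, -0.01, -2.929]
force: [1.0, -0.5, -0.5]
width: 0.0871
```

```bash
python3 -m jog '[[4,-45,4,0,0,-0.1],[4,-45,4,0,0,-0.1],[4,-45,0,0,0,-0.1],[4,-45,0,0,0,-0.1],[4,-45,0,0,0,-0.1],[4,-45,0,0,0,-0.1],[4,-45,0,0,0,-0.1],[3,-45,0,0,0,0],[0,-32,0,0,0,0],[0,0,0,0,0,0]]'
python3 - <<'E'
from h import *
s=status.get_state();a=eyes.grab_frame('wrist');cv2.imwrite('w1.png',a);np.save('w1',pose(s))
print(s['eef_pos'],s['ee_rot'],s['q'],s['force'])
print(project('wrist',[[.4794,-.2768,.06],[.4794,-.2768,.136]]).round(0))
u=project('wrist',[[.4794,-.2768,.1]])[0].astype(int);print(u)
x0,y0=max(u[0]-90,0),max(u[1]-80,0)
print(x0,y0);cv2.imwrite('pics/w1.png',cv2.resize(a[y0:y0+150,x0:x0+200],None,fx=4,fy=4,interpolation=cv2.INTER_CUBIC))
E
```

```text
t: 2.3
eef_pos: [0.4753, -0.2985, 0.2204]
ee_rot: [-3.14, -0.012, 2.616]
force: [-0.3, 0.6, -1.1]
width: 0.0874
[ 0.47531207 -0.29845899  0.22044969] [-3.13993011 -0.01217894  2.61585633] [-0.21361366  0.16358445 -0.18992989 -0.00228975 -1.22938387 -0.31133283] [-0.34203546  0.61733722 -1.13758772]
[[266. 192.]
 [268. 210.]]
[266 200]
176 120
```

View pics/w1.png

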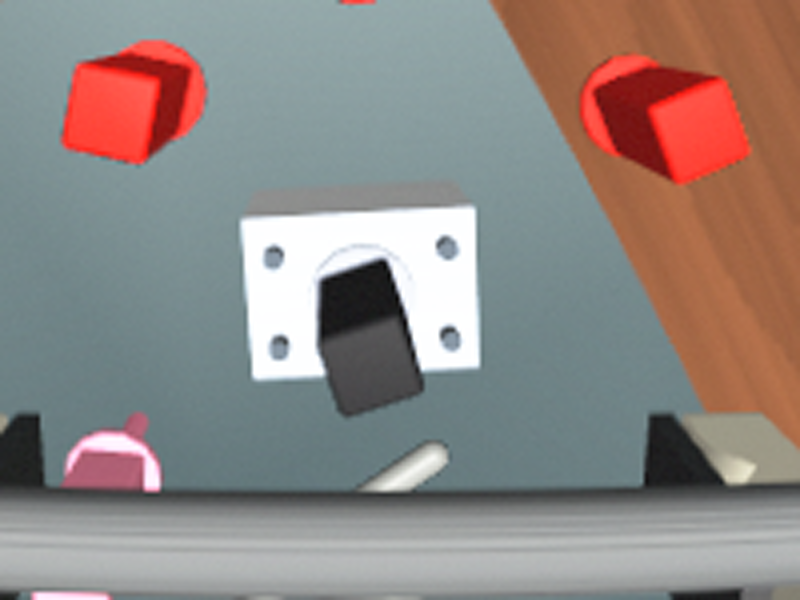

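The wrist view shows the block's top with corners at crop (241,218), (475,207), (480,367), (253,380). The black handle's top face is at (320,348), (402,315), (424,388), (347,416). It is turned about 20° relative to the block.

Run:
```python
from fit import *
s=status.get_state()
f=lambda L:np.array(L)/4+[176-.4,120-.4]
S=ray('wrist',f([(241,218),(475,207),(480,367),(253,380)]),.06,s)[:,:2];print(S.round(4).tolist())
d=[np.linalg.norm(S[i]-S[i-1]) for i in range(4)];print(np.round(d,4))
C=np.array([(35,-25),(-35,-25),(-35,25),(35,25)])/1000;print('stand',rigid(C,S))
H=ray('wrist',f([(320,348),(402,315),(424,388),(347,416)]),.136,s)[:,:2];print([np.linalg.norm(H[i]-H[i-1]).round(4) for i in range(4)])
C=np.array([(11,-11),(-11,-11),(-11,11),(11,11)])/1000;print('handle',rigid(C,H))
```

```text
[[0.4993, -0.3141], [0.4368, -0.2816], [0.4595, -0.2365], [0.5227, -0.2686]]
[0.0512 0.0705 0.0505 0.0708]
stand (array([ 0.47957362, -0.27518795]), np.float64(-0.4731418841036149), array([0.00070193, 0.00028361, 0.00054635, 0.00062437]))
[np.float64(0.0187), np.float64(0.0214), np.float64(0.0193), np.float64(0.0202)]
handle (array([ 0.47886749, -0.275252  ]), np.float64(-0.1716393991069191), array([0.00201785, 0.00109091, 0.00199252, 0.00156485]))
```

```bash
cat >> h.py <<'E'
def to(yaw,pos=None):
    "print shift mm / turn needed to stand upright at yaw"
    s=status.get_state(); q=(R.from_euler('xyz',[np.pi,0,yaw])*R.from_euler('xyz',s['ee_rot']).inv()).as_rotvec()
    print('t',round(s['t'],2),'turn',q.round(4),'shift', None if pos is None else ((np.array(pos)-s['eef_pos'])*1000).round(1),'F',np.round(s['force'],1),'w',round(s['width'],4))
E
python3 -m jog '[[3,12,0,0,0,0.12],[1,6,0,0,0.012,0.12],[0,5,0,0,0,0.11],[0,0,0,0,0,0]]' 0.7
python3 -c "
from h import *;to(2.97,[.479,-.275,.087])"
```

```text
t: 2.75
eef_pos: [0.4781, -0.271, 0.2192]
ee_rot: [-3.137, -0.027, 2.978]
force: [-0.1, 0.7, 0.2]
width: 0.0637
t 2.75 turn [-0.     -0.027  -0.0077] shift [   0.9   -4.  -132.2] F [-0.1  0.7  0.2] w 0.0637
```

Turn sign was wrong; I'll correct it and look again from closer.

```bash
python3 -m jog '[[1,-3,-20,0,-0.027,-0.008],[0,-1,-20,0,0,0],[0,0,-20,0,0,0],[0,0,0,0,0,0],[0,0,0,0,0,0]]'
python3 - <<'E'
from h import *
to(2.97,[.479,-.275,.087])
s=status.get_state();a=eyes.grab_frame('wrist')
H=project('wrist',[[.479+x*np.cos(-.17)-y*np.sin(-.17),-.275+x*np.sin(-.17)+y*np.cos(-.17),.136] for x,y in((.011,.011),(-.011,.011),(-.011,-.011),(.011,-.011))],s)
b=cv2.resize(a,None,fx=4,fy=4,interpolation=cv2.INTER_CUBIC)
cv2.polylines(b,[(H*4+1.6).astype(int)],True,(0,255,0),1)
c=(H.mean(0)*4).astype(int);cv2.imwrite('pics/w2.png',b[max(c[1]-300,0):c[1]+300,c[0]-400:c[0]+400]);print(c,H)
E
```

```text
t: 3.25
eef_pos: [0.48, -0.2719, 0.1594]
ee_rot: [3.141, 0.004, 2.959]
force: [-0.6, 0.9, 0.1]
width: 0.0613
t 3.25 turn [0.0001 0.0041 0.0107] shift [ -1.   -3.1 -72.4] F [-0.6  0.9  0.1] w 0.0613
[1052  820] [[248.76908238 219.22121776]
 [277.59884377 218.92604779]
 [277.66313029 190.86433048]
 [248.06350514 191.18114989]]
```

View pics/w2.png

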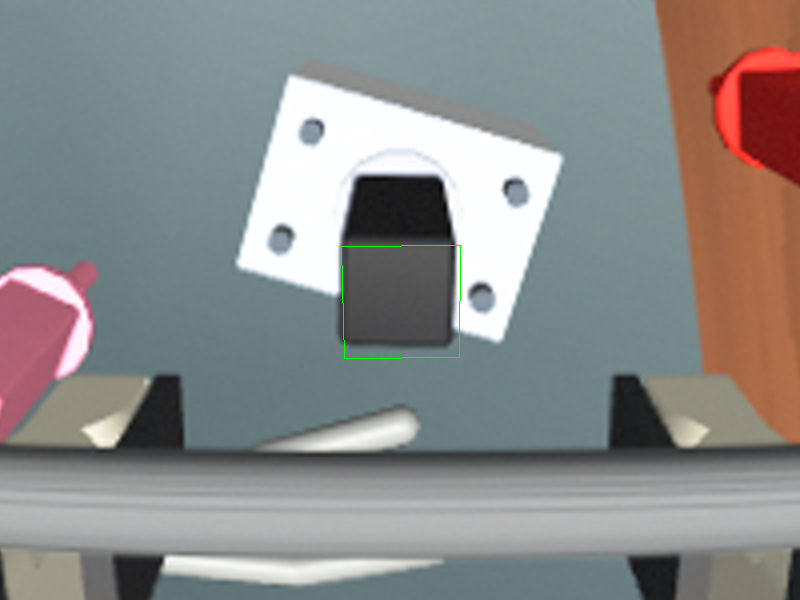

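The handle's top face, centred at crop (397,293), is square to the jaws. It sits about 1.5 mm toward −y from my estimate. I'll descend and grip.

```bash
python3 -m jog '[[-0.5,-4.5,-15,0,0.004,0.01],[0,0,-20,0,0,0],[0,0,-20,0,0,0],[0,0,-17,0,0,0],[0,0,0,0,0,0],[0,0,0,0,0,0]]'
python3 -c "
from h import *;to(2.97,[.4795,-.2765,.087])"
```

```text
t: 3.9
eef_pos: [0.4823, -0.2777, 0.0878]
ee_rot: [-3.141, 0.007, 2.969]
force: [-1.0, 0.3, -0.2]
width: 0.0616
t 3.9 turn [0.0019 0.0066 0.0009] shift [-2.8  1.2 -0.8] F [-1.   0.3 -0.2] w 0.0616
```

```bash
python3 -m jog '[[-2.8,1,0,0.002,0.0066,0],[0,0,0,0,0,0],[0,0,0,0,0,0]]'
python3 -c "
from h import *;to(2.97,[.4795,-.2765,.087])"
python3 -m jog '[[0,0,0,0,0,0],[0,0,0,0,0,0],[0,0,0,0,0,0],[0,0,0,0,0,0],[0,0,0,0,0,0],[0,0,0,0,0,0]]' 0 20
python3 -c "
from h import *;to(2.97,[.4795,-.2765,.087])"
```

```text
t: 4.2
eef_pos: [0.4807, -0.2772, 0.0902]
ee_rot: [-3.141, 0.003, 2.969]
force: [0.8, -0.1, -0.8]
width: 0.0611
t 4.2 turn [0.0007 0.0027 0.0009] shift [-1.2  0.7 -3.2] F [ 0.8 -0.1 -0.8] w 0.0611
t: 4.8
eef_pos: [0.4814, -0.2774, 0.0916]
ee_rot: [-3.141, 0.005, 2.969]
force: [-0.2, -0.1, -0.7]
width: 0.0216
t 4.8 turn [0.0012 0.0049 0.0008] shift [-1.9  0.9 -4.6] F [-0.2 -0.1 -0.7] w 0.0216
```

The tool is gripped (width 21.6 mm). Next I'll tighten the grip, lift, and travel toward the fixture.

```bash
python3 -m jog '[[0,0,0,0,0,0],[0,0,0,0,0,0],[0,0,15,0,0.004,0],[0,0,25,0,0,0],[0,0,25,0,0,0],[0,0,25,0,0,0],[0,0,20,0,0,0],[0,0,0,0,0,0]]' 0 60
python3 -c "
from h import *;to(2.97,[.466,-.001,.19])"
python3 -m jog '[[-3,35,0,0,0,0],[-3,45,0,0,0,0],[-3,45,0,0,0,0],[-3,45,0,0,0,0],[-3,45,0,0,0,0],[0,40,0,0,0,0],[0,15,0,0,0,0],[0,0,0,0,0,0],[0,0,0,0,0,0]]'
python3 - <<'E'
from h import *
to(2.97,[.4665,-.001,.19])
s=status.get_state();a=eyes.grab_frame('wrist');cv2.imwrite('pics/w3.png',cv2.resize(a,(800,600),interpolation=cv2.INTER_CUBIC));cv2.imwrite('w3.png',a)
P=np.array([[.4663, -.001], [.4865, .0716], [.5061, .1445], [.5532, -.0251], [.5725, .0479], [.5925, .1197]])
print((project('wrist',np.c_[P,P[:,0]*0+.071],s)*800/512).round(0).tolist());print(s['q'].round(2))
E
```

```text
t: 5.6
eef_pos: [0.4807, -0.2766, 0.2029]
ee_rot: [3.141, -0.002, 2.969]
force: [0.2, -0.4, -2.7]
width: 0.0213
t 5.6 turn [-0.0004 -0.0016  0.0014] shift [-14.7 275.6 -12.9] F [ 0.2 -0.4 -2.7] w 0.0213
t: 6.5
eef_pos: [0.4587, 0.0025, 0.1936]
ee_rot: [-3.141, -0.012, 2.965]
force: [-0.3, -0.4, -1.8]
width: 0.0213
t 6.5 turn [-0.0019 -0.0118  0.0054] shift [ 7.8 -3.5 -3.6] F [-0.3 -0.4 -1.8] w 0.0213
[[396.0, 282.0], [387.0, 383.0], [381.0, 467.0], [269.0, 271.0], [269.0, 371.0], [271.0, 454.0]]
[ 0.43  0.   -0.43 -0.01 -1.15 -0.6 ]
```

View pics/w3.png

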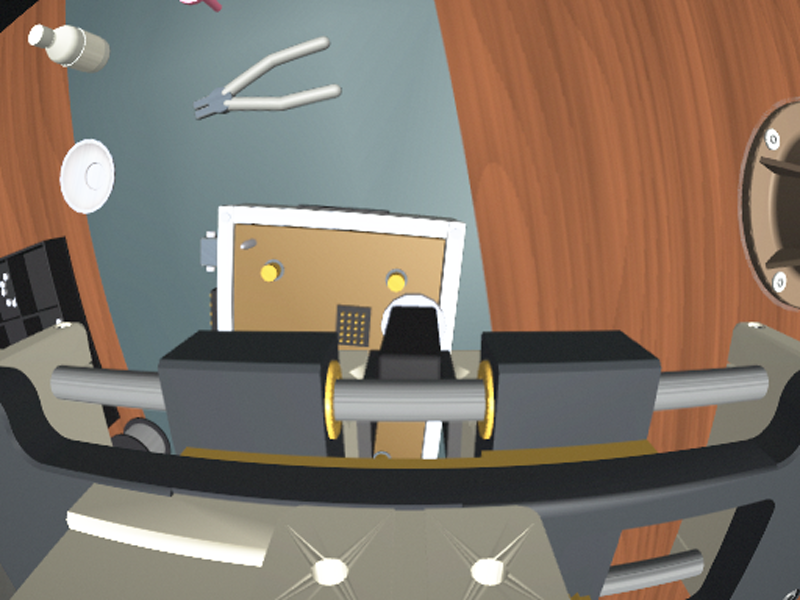

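The wrist view shows pins at (396,282) and (269,271). That matches the predictions to a pixel, so the coordinates hold. I'll centre over pin 1 and descend to just above its highest possible top.

```bash
python3 -m jog '[[7,-3.5,-8,-0.002,-0.012,0.005],[0,0,-8,0,0,0],[0,0,-8,0,0,0],[0,0,-4,0,0,0],[0,0,0,0,0,0],[0,0,0,0,0,0]]'
python3 -c "
from h import *;to(2.97,[.4665,-.001,.163])"
for i in 1 2 ; do python3 -m jog '[[0,0,0,0,0,0],[0,0,0,0,0,0]]';done
```

```text
t: 7.15
eef_pos: [0.4646, -0.0052, 0.1624]
ee_rot: [-3.14, -0.003, 2.963]
force: [0.0, -1.0, -1.3]
width: 0.021
t 7.15 turn [ 0.0011 -0.0033  0.0074] shift [1.9 4.2 0.6] F [ 0.  -1.  -1.3] w 0.021
t: 7.35
eef_pos: [0.4648, -0.0052, 0.1629]
ee_rot: [-3.14, -0.002, 2.963]
force: [-0.2, -0.4, -1.2]
width: 0.0214
t: 7.55
eef_pos: [0.4651, -0.005, 0.1634]
ee_rot: [-3.141, -0.002, 2.963]
force: [0.8, 0.4, -1.4]
width: 0.0212
```

```bash
cat > c.py <<'E'
import sys
from station import status
s=status.get_state(); print('   z %.2f xy %.1f %.1f Fz %.1f'%(s['eef_pos'][2]*1e3,*(s['eef_pos'][:2]*1e3),s['force'][2]))
sys.exit(s['force'][2]>float(sys.argv[1]))
E
J="python3 -m jog"; c="python3 c.py 1.5"
$J '[[1.5,4,-1,0.001,-0.003,0.007],[0,0,-1,0,0,0]]' >/dev/null; $c && $J '[[0,0,-1,0,0,0],[0,0,-1,0,0,0]]' >/dev/null && $c && $J '[[0,0,-1,0,0,0]]' >/dev/null && $c && $J '[[0,0,-1,0,0,0]]' >/dev/null && $c && $J '[[0,0,-1,0,0,0]]' >/dev/null && $c && $J '[[0,0,-1,0,0,0]]' >/dev/null && $c && $J '[[0,0,-1,0,0,0]]' >/dev/null && $c && $J '[[0,0,-1,0,0,0]]' >/dev/null && $c && $J '[[0,0,-1,0,0,0]]' >/dev/null && $c
```

```text
z 161.63 xy 467.0 -0.5 Fz -1.4False
```

```bash
sed -i 's/sys.exit(\(.*\))$/sys.exit(int(\1))/' c.py
J="python3 -m jog"; c="python3 c.py 1.5"
$J '[[0,0,-1,0,0,0],[0,0,-1,0,0,0]]' >/dev/null && $c && $J '[[0,0,-1,0,0,0]]' >/dev/null && $c && $J '[[0,0,-1,0,0,0]]' >/dev/null && $c && $J '[[0,0,-1,0,0,0]]' >/dev/null && $c && $J '[[0,0,-1,0,0,0]]' >/dev/null && $c && $J '[[0,0,-1,0,0,0]]' >/dev/null && $c && $J '[[0,0,-1,0,0,0]]' >/dev/null && $c && $J '[[0,0,-1,0,0,0]]' >/dev/null && $c && $J '[[0,0,-1,0,0,0]]' >/dev/null && $c && $J '[[0,0,-1,0,0,0]]' >/dev/null && $c
```

```text
z 159.42 xy 467.0 -0.3 Fz -2.2
   z 158.30 xy 466.9 -0.3 Fz -1.0
   z 157.17 xy 466.9 -0.3 Fz -0.9
   z 156.00 xy 466.9 -0.3 Fz -2.6
   z 154.88 xy 466.8 -0.4 Fz -1.2
   z 153.79 xy 466.8 -0.4 Fz -1.1
   z 153.45 xy 467.4 -0.5 Fz 9.9
```

Contact on pin 1 came at z≈153.5, force 9.9 N, still below 14. I'll lift at once, use finer steps from here, and go to pin 2.

```bash
python3 -m jog '[[0,0,5,0,0,0],[0,0,3,0,0,0],[6,22,0,0,0,0],[7,25,0,0,0,0],[6,22,0,0,0,0],[0,0,0,0,0,0],[0,0,0,0,0,0]]'
python3 -c "
from h import *;to(2.97,[.4865,.0716,.160])"
```

```text
t: 9.25
eef_pos: [0.4868, 0.0707, 0.1629]
ee_rot: [3.14, 0.003, 2.97]
force: [-0.2, 0.3, -1.9]
width: 0.021
t 9.25 turn [-0.0013  0.0037  0.0004] shift [-0.3  0.9 -2.9] F [-0.2  0.3 -1.9] w 0.021
```

```bash
J="python3 -m jog"; c="python3 c.py 1.5"
$J '[[0,0.9,-1.5,-0.001,0.004,0],[0,0,-1,0,0,0]]' >/dev/null && $c && $J '[[0,0,-0.7,0,0,0]]' >/dev/null && $c && $J '[[0,0,-0.7,0,0,0]]' >/dev/null && $c && $J '[[0,0,-0.7,0,0,0]]' >/dev/null && $c && $J '[[0,0,-0.7,0,0,0]]' >/dev/null && $c && $J '[[0,0,-0.7,0,0,0]]' >/dev/null && $c && $J '[[0,0,-0.7,0,0,0]]' >/dev/null && $c && $J '[[0,0,-0.7,0,0,0]]' >/dev/null && $c && $J '[[0,0,-0.7,0,0,0]]' >/dev/null && $c && $J '[[0,0,-0.7,0,0,0]]' >/dev/null && $c && $J '[[0,0,-0.7,0,0,0]]' >/dev/null && $c && $J '[[0,0,-0.5,0,0,0]]' >/dev/null && $c && $J '[[0,0,-0.5,0,0,0]]' >/dev/null && $c && $J '[[0,0,-0.5,0,0,0]]' >/dev/null && $c && $J '[[0,0,-0.5,0,0,0]]' >/dev/null && $c
```

```text
z 160.42 xy 486.5 71.0 Fz -1.9
   z 159.59 xy 486.3 70.5 Fz -1.8
   z 158.80 xy 486.2 70.1 Fz -2.4
   z 158.05 xy 486.1 69.7 Fz -2.0
   z 157.68 xy 486.4 69.6 Fz 3.9
```

Pin 2 touches at z≈157.7, about 4.2 mm above pin 1, so it is the high one. I'll check the level on pin 3.

```bash
python3 -m jog '[[0,0,4,0,0,0],[0,0,1,0,0,0],[6,23,0,0,0,0],[7,26,0,0,0,0],[6,23,0,0,0,0],[0,0,-2,0,0,0],[0,0,-2,0,0,0],[0,0,0,0,0,0]]'
python3 -c "
from h import *;to(2.97,[.5061,.1445,.155])"
```

```text
t: 10.65
eef_pos: [0.5054, 0.1434, 0.1593]
ee_rot: [3.141, -0.0, 2.966]
force: [-0.7, -0.6, -0.8]
width: 0.0211
t 10.65 turn [-0.0006 -0.0004  0.0038] shift [ 0.7  1.1 -4.3] F [-0.7 -0.6 -0.8] w 0.0211
```

```bash
J="python3 -m jog"; c="python3 c.py 1.5"
$J '[[0.5,1.5,-1.5,0,0,0],[0,0.3,-1,0,0,0]]' >/dev/null && $c && $J '[[0,0.4,-0.7,0,0,0]]' >/dev/null && $c && $J '[[0,0.4,-0.6,0,0,0]]' >/dev/null && $c && $J '[[0,0.4,-0.5,0,0,0]]' >/dev/null && $c && $J '[[0,0.2,-0.4,0,0,0]]' >/dev/null && $c && $J '[[0,0,-0.4,0,0,0]]' >/dev/null && $c && $J '[[0,0,-0.4,0,0,0]]' >/dev/null && $c && $J '[[0,0,-0.4,0,0,0]]' >/dev/null && $c && $J '[[0,0,-0.4,0,0,0]]' >/dev/null && $c && $J '[[0,0,-0.4,0,0,0]]' >/dev/null && $c && $J '[[0,0,-0.4,0,0,0]]' >/dev/null && $c && $J '[[0,0,-0.4,0,0,0]]' >/dev/null && $c && $J '[[0,0,-0.4,0,0,0]]' >/dev/null && $c
```

```text
z 156.81 xy 505.6 144.2 Fz -1.5
   z 156.08 xy 505.5 144.2 Fz -1.0
   z 155.50 xy 505.5 144.3 Fz -2.4
   z 155.01 xy 505.4 144.6 Fz -1.4
   z 154.62 xy 505.5 144.8 Fz -1.9
   z 154.21 xy 505.5 144.8 Fz -2.2
   z 153.82 xy 505.5 144.8 Fz -0.7
   z 153.62 xy 505.7 144.8 Fz 2.5
```

Pin 3 touches at z≈153.6, the same as pin 1. So the level is about 153.6 and pin 2 is about 4.1 mm proud. I'll go back to pin 2 and press in small guarded steps.

```bash
cat > d.py <<'E'
import sys
from station import status
s=status.get_state(); z=s['eef_pos'][2]*1e3; print('   z %.2f xy %.1f %.1f F'%(z,*(s['eef_pos'][:2]*1e3)),s['force'].round(1))
sys.exit(int(z<float(sys.argv[1])))
E
python3 -m jog '[[0,0,5,0,0,0],[0,0,3,0,0,0],[-6,-23,0,0,0,0],[-7,-26,0,0,0,0],[-6,-23,0,0,0,0],[0,0,0,0,0,0],[0,0,0,0,0,0]]'
python3 -c "
from h import *;to(2.97,[.4865,.0716,.158])"
```

```text
t: 12.25
eef_pos: [0.4866, 0.0714, 0.1637]
ee_rot: [3.14, 0.002, 2.966]
force: [0.5, -0.0, -1.0]
width: 0.0209
t 12.25 turn [-0.0016  0.0019  0.0045] shift [-0.1  0.2 -5.7] F [ 0.5 -0.  -1. ] w 0.0209
```

```bash
J="python3 -m jog"; c="python3 d.py 154.6"
$J '[[0,0.5,-2.5,-0.001,0.002,0],[0,0.3,-2,0,0,0],[0,0.3,-1,0,0,0]]' >/dev/null && $c && $J '[[0,0.2,-1,0,0,0]]' >/dev/null && $c && $J '[[0,0,-1,0,0,0]]' >/dev/null && $c && $J '[[0,0,-1.3,0,0,0]]' >/dev/null && $c && $J '[[0,0,-1.5,0,0,0]]' >/dev/null && $c && $J '[[0,0,-1.5,0,0,0]]' >/dev/null && $c && $J '[[0,0,-1.5,0,0,0]]' >/dev/null && $c && $J '[[0,0,-1.5,0,0,0]]' >/dev/null && $c && $J '[[0,0,-1.5,0,0,0]]' >/dev/null && $c
```

```text
z 158.25 xy 487.3 73.8 F [ 0.6  0.4 -0.6]
   z 157.59 xy 487.9 74.4 F [-1.8 -1.1  8.6]
   z 157.50 xy 488.5 74.7 F [-2.8 -1.1 12. ]
   z 157.44 xy 489.0 74.9 F [-4.4 -0.4 12.6]
   z 157.36 xy 489.3 74.9 F [-6.4 -0.4 12.7]
   z 157.25 xy 489.4 75.0 F [-6.2 -0.1 13.5]
   z 157.14 xy 489.3 74.9 F [-6.2 -0.1 13.5]
   z 157.06 xy 489.3 74.9 F [-6.  -0.1 13. ]
   z 156.98 xy 489.3 74.9 F [-6.  -0.4 13.2]
```

The force plateaus just under the slip threshold, and the foot has drifted about 4 mm off centre. I'll lift, re-centre, and press with slightly larger steps.

```bash
python3 -m jog '[[0,0,4,0,0,0],[-2,-3,1,0,0,0],[-1,-1,0,0,0,0],[0,0,0,0,0,0]]'
python3 -c "
from h import *;to(2.97,[.486,.071,.158])"
```

```text
t: 13.75
eef_pos: [0.4861, 0.0714, 0.1621]
ee_rot: [-3.139, 0.005, 2.975]
force: [-0.5, 0.4, -2.7]
width: 0.0211
t 13.75 turn [ 0.0032  0.005  -0.005 ] shift [-0.1 -0.4 -4.1] F [-0.5  0.4 -2.7] w 0.0211
```

```bash
J="python3 -m jog"; c="python3 d.py 154.6"
$J '[[0,0,-1.5,0.003,0.005,-0.005],[0,0,-1.5,0,0,0],[0,0,-1,0,0,0]]' >/dev/null && $c && $J '[[-0.3,-0.1,-1.2,0,0,0]]' >/dev/null && $c && $J '[[-0.5,-0.1,-1.8,0,0,0]]' >/dev/null && $c && $J '[[-0.5,0,-2,0,0,0]]' >/dev/null && $c && $J '[[-0.5,0,-2,0,0,0]]' >/dev/null && $c && $J '[[-0.4,0,-2,0,0,0]]' >/dev/null && $c && $J '[[-0.4,0,-2,0,0,0]]' >/dev/null && $c
```

```text
z 157.26 xy 486.0 71.4 F [-0.6  0.6  3. ]
   z 157.02 xy 486.7 71.3 F [-3.7  0.3 13.9]
   z 156.78 xy 487.3 71.3 F [-3.6 -0.3 13.3]
   z 156.40 xy 487.5 71.3 F [-4.1  1.5 13.6]
   z 155.98 xy 487.4 71.4 F [-4.4  0.3 13.2]
   z 155.57 xy 487.4 71.3 F [-5.2  0.2 14. ]
   z 155.14 xy 487.3 71.3 F [-4.9  1.5 12.9]
```

```bash
J="python3 -m jog"; c="python3 d.py 154.0"
$J '[[-0.4,0,-2,0,0,0]]' >/dev/null && $c && $J '[[-0.4,0,-2,0,0,0]]' >/dev/null && $c && $J '[[-0.4,0,-2,0,0,0]]' >/dev/null && $c;  $J '[[0,0,3,0,0,0],[0,0,0,0,0,0]]'
c="python3 c.py 1"; $c && $J '[[0,0,-1,0,0,0]]' >/dev/null && $c && $J '[[0,0,-0.5,0,0,0]]' >/dev/null && $c && $J '[[0,0,-0.4,0,0,0]]' >/dev/null && $c && $J '[[0,0,-0.4,0,0,0]]' >/dev/null && $c && $J '[[0,0,-0.4,0,0,0]]' >/dev/null && $c && $J '[[0,0,-0.4,0,0,0]]' >/dev/null && $c && $J '[[0,0,-0.4,0,0,0]]' >/dev/null && $c&& $J '[[0,0,-0.4,0,0,0]]' >/dev/null && $c
```

```text
z 154.71 xy 487.2 71.3 F [-5.9  0.1 12.4]
   z 154.28 xy 487.1 71.3 F [-6.7  0.6 13.9]
   z 153.84 xy 487.0 71.3 F [-6.6  0.5 13.7]
t: 15.15
eef_pos: [0.4871, 0.0714, 0.1574]
ee_rot: [3.14, 0.012, 2.974]
force: [-0.2, -0.3, -1.9]
width: 0.0214
   z 157.40 xy 487.1 71.4 Fz -1.9
   z 156.27 xy 487.2 71.4 Fz -1.4
   z 155.36 xy 487.0 71.4 Fz -1.2
   z 154.56 xy 486.9 71.3 Fz -1.1
   z 154.08 xy 487.0 71.3 Fz 3.7
```

Top is now at about 154.1, 0.5 mm still to go. I'll level the tool and finish with finer steps.

```bash
J="python3 -m jog"; c="python3 d.py 153.50"
$J '[[0,0,2,0.001,0.012,-0.004],[-0.5,0,-1,0,0,0],[0,0,-1,0,0,0]]' >/dev/null; $c && $J '[[-0.2,0,-1,0,0,0]]' >/dev/null && $c && $J '[[-0.4,0,-1.6,0,0,0]]' >/dev/null && $c && $J '[[-0.4,0,-1.7,0,0,0]]' >/dev/null && $c && $J '[[-0.4,0,-1.7,0,0,0]]' >/dev/null && $c && $J '[[-0.4,0,-1.7,0,0,0]]' >/dev/null && $c && $J '[[-0.4,0,-1.7,0,0,0]]' >/dev/null && $c;  $J '[[0,0,3,0,0,0],[0,0,0,0,0,0]]'
c="python3 c.py 1"; $c && $J '[[0,0,-1,0,0,0],[0,0,-0.5,0,0,0]]' >/dev/null && $c && $J '[[0,0,-0.5,0,0,0]]' >/dev/null && $c && $J '[[0,0,-0.4,0,0,0]]' >/dev/null && $c && $J '[[0,0,-0.4,0,0,0]]' >/dev/null && $c && $J '[[0,0,-0.4,0,0,0]]' >/dev/null && $c && $J '[[0,0,-0.4,0,0,0]]' >/dev/null && $c && $J '[[0,0,-0.4,0,0,0]]' >/dev/null && $c&& $J '[[0,0,-0.4,0,0,0]]' >/dev/null && $c
```

```text
z 154.01 xy 486.6 71.3 F [-0.3  0.1  4.2]
   z 153.88 xy 487.1 71.4 F [-2.4 -0.2 11.3]
   z 153.76 xy 487.6 71.4 F [-3.5  0.4 13.2]
   z 153.63 xy 487.8 71.4 F [-4.3  0.8 12.7]
   z 153.46 xy 487.8 71.3 F [-4.8 -0.3 13.8]
t: 16.45
eef_pos: [0.4878, 0.0714, 0.157]
ee_rot: [3.141, 0.005, 2.972]
force: [0.1, 0.4, -1.8]
width: 0.0213
   z 156.99 xy 487.8 71.4 Fz -1.8
   z 154.93 xy 487.6 71.4 Fz -1.2
   z 154.05 xy 487.4 71.3 Fz -1.5
   z 153.70 xy 487.6 71.3 Fz 3.8
```

Pin 2 now touches at 153.70, within about 0.1 mm. I'll re-reference on pin 5, an untouched level pin, in case the tool slipped in the grip.

```bash
J="python3 -m jog"
$J '[[0,0,5,0,0,0],[0,0,2,0,0,0],[28,-8,0,0,0,0],[30,-8,0,0,0,0],[27,-7,0,0,0,0],[0,0,0,0,0,0],[0,0,0,0,0,0]]'
python3 -c "
from h import *;to(2.97,[.5725,.0479,.155])"
```

```text
t: 17.55
eef_pos: [0.5751, 0.0476, 0.1616]
ee_rot: [3.14, 0.004, 2.973]
force: [0.1, 0.9, -2.0]
width: 0.0216
t 17.55 turn [-0.0005  0.0043 -0.0028] shift [-2.6  0.3 -6.6] F [ 0.1  0.9 -2. ] w 0.0216
```

```bash
J="python3 -m jog"; c="python3 c.py 1"
$J '[[-2.5,0.3,-2,0,0.004,-0.003],[0,0,-2,0,0,0],[0,0,-1,0,0,0]]' >/dev/null; $c && $J '[[0,0,-0.7,0,0,0]]' >/dev/null && $c && $J '[[0,0,-0.5,0,0,0]]' >/dev/null && $c && $J '[[0,0,-0.4,0,0,0]]' >/dev/null && $c && $J '[[0,0,-0.4,0,0,0]]' >/dev/null && $c && $J '[[0,0,-0.4,0,0,0]]' >/dev/null && $c && $J '[[0,0,-0.4,0,0,0]]' >/dev/null && $c && $J '[[0,0,-0.4,0,0,0]]' >/dev/null && $c&& $J '[[0,0,-0.4,0,0,0]]' >/dev/null && $c && $J '[[0,0,-0.4,0,0,0]]' >/dev/null && $c && $J '[[0,0,-0.4,0,0,0]]' >/dev/null && $c && $J '[[0,0,-0.4,0,0,0]]' >/dev/null && $c; python3 -c "
from h import *;to(2.97,[.5725,.0479,.155])"
```

```text
z 156.36 xy 570.8 48.3 Fz -1.2
   z 155.76 xy 570.4 48.5 Fz -1.1
   z 155.38 xy 570.1 48.7 Fz -1.2
   z 155.15 xy 570.0 48.8 Fz -1.3
   z 154.86 xy 570.0 48.9 Fz -2.3
   z 154.52 xy 570.0 48.9 Fz -1.2
   z 154.11 xy 570.1 48.9 Fz -2.6
   z 153.68 xy 570.1 48.9 Fz -0.1
   z 153.60 xy 570.3 48.9 Fz 2.0
t 18.65 turn [-0.0012  0.001  -0.0015] shift [ 2.2 -1.   1.4] F [-0.8 -0.   2. ] w 0.0212
```

No slip: pin 5 touches at 153.60. Pin 2 is about 0.1 mm high, so I'll do one last fine press, then return the tool.

```bash
J="python3 -m jog"
$J '[[0,0,5,0,0,0],[0,0,3,0,0,0],[-28,8,0,0,0,0],[-30,8,0,0,0,0],[-26,7,0,0,0,0],[0,0,-1,0,0,0],[0,0,-1,0,0,0]]'
python3 -c "
from h import *;to(2.97,[.4865,.0716,.155])"
```

```text
t: 19.35
eef_pos: [0.4846, 0.0724, 0.1609]
ee_rot: [3.139, 0.002, 2.97]
force: [-0.2, -0.5, -1.5]
width: 0.0219
t 19.35 turn [-0.0019  0.0023 -0.0004] shift [ 1.9 -0.8 -5.9] F [-0.2 -0.5 -1.5] w 0.0219
```

```bash
J="python3 -m jog"; c="python3 d.py 153.40"
$J '[[1,-0.8,-2.5,-0.002,0.002,0],[0,0,-2,0,0,0],[0,0,-1.5,0,0,0]]' >/dev/null; $c && $J '[[-0.1,0,-1,0,0,0]]' >/dev/null && $c && $J '[[-0.2,0,-1,0,0,0]]' >/dev/null && $c && $J '[[-0.4,0,-1.5,0,0,0]]' >/dev/null && $c && $J '[[-0.4,0,-1.5,0,0,0]]' >/dev/null && $c && $J '[[-0.4,0,-1.6,0,0,0]]' >/dev/null && $c && $J '[[-0.4,0,-1.6,0,0,0]]' >/dev/null && $c;  $J '[[0,0,3,0,0,0],[0,0,0,0,0,0]]'
c="python3 c.py 1"; $c && $J '[[0,0,-1,0,0,0],[0,0,-0.5,0,0,0]]' >/dev/null && $c && $J '[[0,0,-0.5,0,0,0]]' >/dev/null && $c && $J '[[0,0,-0.4,0,0,0]]' >/dev/null && $c && $J '[[0,0,-0.4,0,0,0]]' >/dev/null && $c && $J '[[0,0,-0.4,0,0,0]]' >/dev/null && $c && $J '[[0,0,-0.4,0,0,0]]' >/dev/null && $c
```

```text
z 154.83 xy 487.3 71.5 F [-0.   0.1 -1.7]
   z 153.60 xy 487.7 71.3 F [-0.9 -0.1  8.2]
   z 153.53 xy 488.6 71.2 F [-3.3  0.4 13. ]
   z 153.34 xy 489.1 71.2 F [-5.   0.7 14.2]
t: 20.15
eef_pos: [0.4896, 0.0711, 0.1566]
ee_rot: [-3.141, 0.004, 2.969]
force: [0.0, 0.7, -1.5]
width: 0.021
   z 156.61 xy 489.6 71.1 Fz -1.5
   z 154.51 xy 489.6 71.0 Fz -1.0
   z 153.66 xy 489.4 70.9 Fz -0.2
   z 153.52 xy 489.8 70.9 Fz 5.6
```

Pin 2 now reads 153.52 at 5.6 N, against a level of about 153.5–153.6 at like force, so it is level. I'll lift and carry the tool back to the block.

```bash
J="python3 -m jog"
$J '[[0,0,15,0,0,0],[0,0,20,0,0,0],[0,0,10,0,0,0],[0,-35,3,0,0,0],[0,-45,0,0,0,0],[0,-45,0,0,0,0],[-1,-45,0,0,0,0],[-1,-45,0,0,0,0],[-1,-45,0,0,0,0],[-1,-40,0,0,0,0],[0,-25,0,0,0,0],[0,0,0,0,0,0]]'
python3 -c "
from h import *;to(2.97,[.4807,-.2768,.15])"
```

```text
t: 21.75
eef_pos: [0.4828, -0.2647, 0.1999]
ee_rot: [-3.141, 0.001, 2.974]
force: [0.6, -0.4, -2.3]
width: 0.0215
t 21.75 turn [ 0.0005  0.0014 -0.0039] shift [ -2.1 -12.1 -49.9] F [ 0.6 -0.4 -2.3] w 0.0215
```

```bash
J="python3 -m jog"
$J '[[-2,-8,-10,0,0,-0.004],[0,-4,-12,0,0,0],[0,0,-10,0,0,0],[0,0,-8,0,0,0],[0,0,0,0,0,0],[0,0,0,0,0,0]]'
python3 -c "
from h import *;to(2.97,[.4807,-.2768,.15])
s=status.get_state();a=eyes.grab_frame('side');print(project('side',[.4807,-.2768,.07]))
u=project('side',[.4807,-.2768,.09])[0].astype(int);cv2.imwrite('pics/s4.png',cv2.resize(a[u[1]-50:u[1]+40,u[0]-60:u[0]+60],None,fx=5,fy=5,interpolation=cv2.INTER_CUBIC))"
```

```text
t: 22.35
eef_pos: [0.4794, -0.2752, 0.154]
ee_rot: [3.141, -0.002, 2.971]
force: [-0.0, -0.2, -1.3]
width: 0.0211
t 22.35 turn [-0.0012 -0.002  -0.0008] shift [ 1.3 -1.6 -4. ] F [-0.  -0.2 -1.3] w 0.0211
[[278.44699353 273.33591999]]
```

View pics/s4.png

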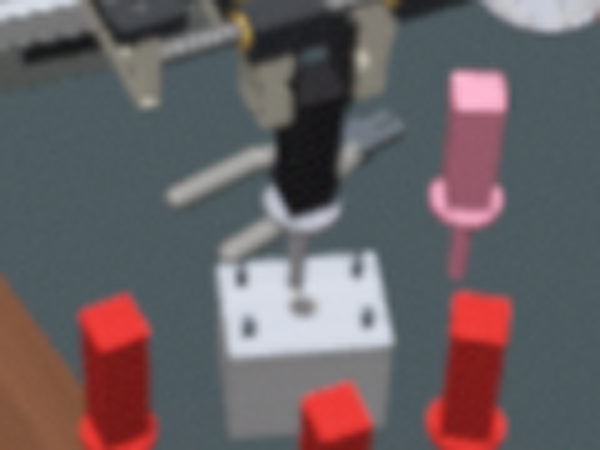

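The view shows the foot at (295,285), about 10 mm above the hole at (302,305). It looks slightly to the left, and the handle seems to lean. I'll check that against the projection before inserting.

Run:
```python
from h import *
s=status.get_state();p=s['eef_pos'];T=pose(s)
a=eyes.grab_frame('side')
u=project('side',[.4807,-.2768,.09])[0].astype(int);o=np.array([u[0]-60,u[1]-50])
cr=lambda q:((project('side',q)-o)*5+2).round(0).tolist()
f=p[2]-.0816
for d in(.126,.091,.056,.05,0): print(d,cr([p[0],p[1],f+d]))
print('hole',cr([[.4795,-.2755,.06],[.4807,-.2768,.06]]),'unit x,y 5mm',cr([[.4845,-.2755,.06],[.4795,-.2705,.06]]))
yaw=-.473;c,sn=np.cos(yaw),np.sin(yaw)
print('block corners',cr([[.4795+x*c-y*sn,-.2755+x*sn+y*c,.06] for x,y in((.035,.025),(-.035,.025),(-.035,-.025),(.035,-.025))]))
b=cv2.resize(a[o[1]+20:o[1]+75,o[0]+35:o[0]+90],None,fx=10,fy=10,interpolation=cv2.INTER_CUBIC);cv2.imwrite('pics/s5.png',b)
```

```text
0.126 [[310.0, 76.0]]
0.091 [[307.0, 136.0]]
0.056 [[304.0, 193.0]]
0.05 [[304.0, 203.0]]
0 [[300.0, 279.0]]
hole [[300.0, 297.0], [303.0, 298.0]] unit x,y 5mm [[309.0, 293.0], [293.0, 290.0]]
block corners [[369.0, 248.0], [215.0, 259.0], [227.0, 349.0], [388.0, 337.0]]
```

View pics/s5.png

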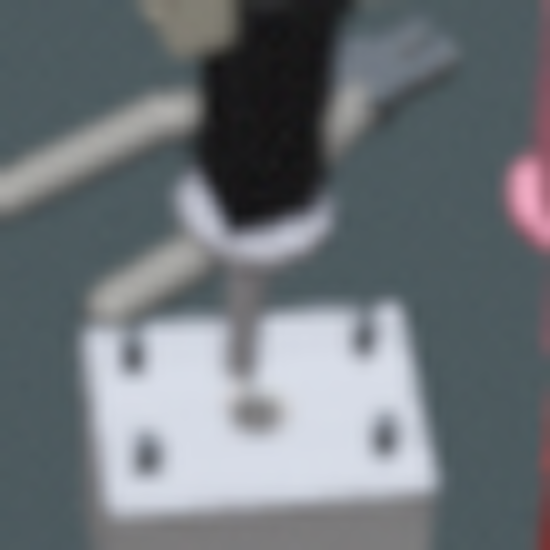

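The block corners in the image sit at a constant (+4.5,+6) px from the predictions. Allowing for that, the foot has to move about (+3,−2.5) mm, to TCP (482.5,−277.7). That agrees with where the TCP was when I gripped it (481.4,−277.4). Target is (482,−277.5).

```bash
J="python3 -m jog"
$J '[[2.4,-2.4,0,-0.001,-0.002,0],[0,0,0,0,0,0],[0,0,0,0,0,0]]'; python3 -c "
from h import *;to(2.97,[.482,-.2775,.15])"
```

```text
t: 22.75
eef_pos: [0.4832, -0.2778, 0.1557]
ee_rot: [-3.142, 0.003, 2.971]
force: [-0.0, 0.6, -1.6]
width: 0.0218
t 22.75 turn [ 0.0006  0.0032 -0.0015] shift [-1.2  0.3 -5.7] F [-0.   0.6 -1.6] w 0.0218
```

```bash
J="python3 -m jog"; c="python3 c.py 2.5"
$J '[[-1.2,0.3,-3,0,0.003,0],[0,0,-3,0,0,0],[0,0,-3,0,0,0]]' >/dev/null; $c && $J '[[0,0,-2,0,0,0],[0,0,-1,0,0,0]]' >/dev/null && $c && $J '[[0,0,-1.5,0,0,0]]' >/dev/null && $c && $J '[[0,0,-1.5,0,0,0]]' >/dev/null && $c && $J '[[0,0,-1.5,0,0,0]]' >/dev/null && $c && $J '[[0,0,-1.5,0,0,0]]' >/dev/null && $c && $J '[[0,0,-2,0,0,0]]' >/dev/null && $c && $J '[[0,0,-2,0,0,0]]' >/dev/null && $c;python3 -c "
from h import *;to(2.97,[.482,-.2775,.15])"
```

```text
z 146.83 xy 482.3 -277.7 Fz -2.0
   z 142.92 xy 481.9 -277.6 Fz -1.5
   z 141.25 xy 481.9 -277.6 Fz -1.4
   z 139.61 xy 481.9 -277.6 Fz -1.1
   z 138.00 xy 481.9 -277.6 Fz -2.3
   z 136.38 xy 481.9 -277.7 Fz -1.9
   z 134.31 xy 482.0 -277.7 Fz -1.6
   z 132.16 xy 482.0 -277.7 Fz -1.6
t 23.85 turn [ 0.0007  0.0006 -0.0012] shift [-0.   0.2 17.8] F [-0.3  0.1 -1.6] w 0.0214
```

The foot is about 10 mm into the hole with no side force. Continuing down.

```bash
J="python3 -m jog"; c="python3 d.py 80"
$J '[[0,0,-4,0,0,0],[0,0,-4,0,0,0]]' >/dev/null; $c; python3 c.py 2.5 && $J '[[0,0,-4,0,0,0],[0,0,-4,0,0,0]]' >/dev/null && $c && python3 c.py 2.5 && $J '[[0,0,-4,0,0,0],[0,0,-4,0,0,0]]' >/dev/null && $c && python3 c.py 2.5 && $J '[[0,0,-4,0,0,0],[0,0,-3,0,0,0]]' >/dev/null && $c && python3 c.py 2.5; python3 -c "
from h import *;to(2.97,[.482,-.2775,.0916])"
```

```text
z 123.80 xy 482.2 -277.7 F [ 0.4  0.1 -1.1]
   z 123.80 xy 482.2 -277.7 Fz -1.1
   z 114.93 xy 482.1 -277.7 F [-0.1  0.3 -2.2]
   z 114.93 xy 482.1 -277.7 Fz -2.2
   z 106.01 xy 482.0 -277.7 F [-0.1 -0.9 -2.3]
   z 106.01 xy 482.0 -277.7 Fz -2.3
   z 98.14 xy 481.9 -277.6 F [-0.2  0.5 -1.1]
   z 98.14 xy 481.9 -277.6 Fz -1.1
t 24.65 turn [ 0.0006  0.0002 -0.0011] shift [ 0.1  0.1 -6.5] F [-0.2  0.5 -1.1] w 0.0213
```

```bash
J="python3 -m jog"; c="python3 c.py 2.5"
$J '[[0,0,-2,0,0,0],[0,0,-1,0,0,0]]' >/dev/null; $c && $J '[[0,0,-1,0,0,0]]' >/dev/null && $c && $J '[[0,0,-1,0,0,0]]' >/dev/null && $c && $J '[[0,0,-1,0,0,0]]' >/dev/null && $c && $J '[[0,0,-1,0,0,0]]' >/dev/null && $c && $J '[[0,0,-1,0,0,0]]' >/dev/null && $c; python3 -c "
from h import *;to(2.97,[.482,-.2775,.0916])"
```

```text
z 94.46 xy 481.7 -277.6 Fz -2.1
   z 93.45 xy 481.8 -277.6 Fz -0.9
   z 92.48 xy 481.9 -277.6 Fz -2.3
   z 91.54 xy 481.9 -277.7 Fz 4.7
t 25.15 turn [ 0.0007  0.0001 -0.0012] shift [0.1 0.2 0.1] F [-1.3 -0.1  4.7] w 0.0215
```

The flange is home at z=91.5, the same height as when I gripped it. Releasing and lifting clear.

```bash
J="python3 -m jog"
$J '[[0,0,0,0,0,0],[0,0,0,0,0,0]]' 0 10; $J '[[0,0,0,0,0,0],[0,0,0,0,0,0],[0,0,0,0,0,0],[0,0,0,0,0,0]]' 0.65
$J '[[0,0,5,0,0,0],[0,0,15,0,0,0],[0,0,25,0,0,0],[0,0,30,0,0,0],[0,0,30,0,0,0],[0,0,30,0,0,0],[0,45,10,0,0,0],[0,45,0,0,0,0],[0,45,0,0,0,0],[0,45,0,0,0,0],[0,45,0,0,0,0],[0,0,0,0,0,0]]'
python3 - <<'E'
from h import *
a=eyes.grab_frame('side');u=project('side',[.48,-.276,.09])[0].astype(int)
A=cv2.resize(a[u[1]-50:u[1]+40,u[0]-60:u[0]+60],None,fx=5,fy=5,interpolation=cv2.INTER_CUBIC)
cv2.imwrite('pics/s6.png',A)
E
```

```text
t: 25.35
eef_pos: [0.482, -0.2777, 0.0917]
ee_rot: [-3.141, 0.001, 2.971]
force: [0.4, 0.5, -1.5]
width: 0.0221
t: 25.75
eef_pos: [0.4828, -0.278, 0.0925]
ee_rot: [-3.14, 0.002, 2.972]
force: [-0.4, -0.5, -0.7]
width: 0.0482
t: 26.95
eef_pos: [0.4811, -0.047, 0.2488]
ee_rot: [3.141, 0.007, 2.966]
force: [0.0, -0.5, -0.7]
width: 0.0569
```

View pics/s6.png

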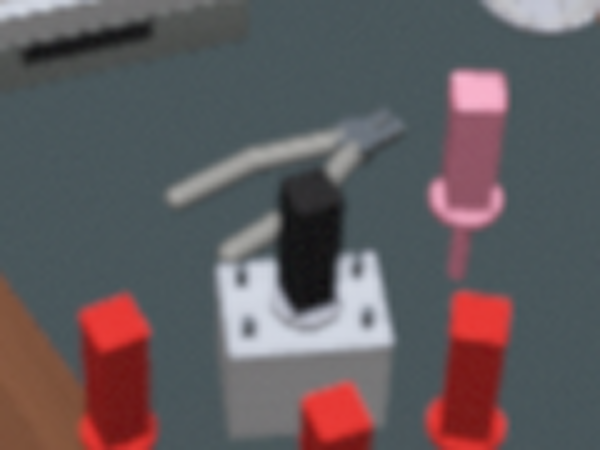

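The tool stands upright in the block at (310,240), flange flat on the top at (308,305). The cutters and look-alikes have not moved. Handing in.

```bash
python3 -c "
from station import workorder;print(workorder.job_done())"
```

```text
the job is handed in; nothing more can be done
None
```

The job is handed in: pin 2 (place2) was the high one, and it is now level with the pins I touched. It stood about 4.1 mm proud.

- **Finding it:** I took the black setting tool from its block and touched pins 1, 2 and 3. Pin 2 touched at a tool height of 157.7 mm, pins 1 and 3 at about 153.5–153.6 mm.
- **Pressing:** I pressed pin 2 down in small guarded steps. The first try stalled just under the slip force with the foot about 4 mm off centre, so I lifted, re-centred and carried on.
- **Level check:** Pin 2 last touched at 153.52 mm under 5.6 N. Pin 5 read 153.60 mm under 2 N, pin 3 153.62 mm under 2.5 N, and pin 1 153.45 mm under 9.9 N. Allowing for the different forces, they agree to within about 0.05 mm. Touch forces on the level pins stayed below 14 N. I did not touch pins 4 and 6.
- **Tool back home:** It seated at the same height as when I gripped it (91.5 against 91.6 mm). The last picture shows it upright with its flange flat on the block, and the cutters and look-alikes in that view not moved.
- **Disagreement:** Before insertion, the side camera showed the foot 3–4 mm off the position the arm reported. I corrected for that, and the tool went into the hole with no side force.

The arm's clock read about 27 s of the 72 s allowed.

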